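Feel for the till drawer's hidden release

ROBOT

A 6-joint arm with a two-finger parallel gripper is mounted at the origin on the work surface. World frame = base frame: x ahead of the robot, y to its left, z up, the work surface at z = 0. Lengths are in m, angles in rad, forces in N, time in s.
With the tool pointing down it reaches from about 0.35 to 0.775 m from the base axis. Payload 5.5 kg.
Tool frame: the origin (TCP) lies at the very end of the fingers, on their centre line; the grasp point (between the pads) lies 19 mm behind it (env.grip_depth is the distance from the TCP to the grasp point, in m); z points along the fingers, y is the direction in which the jaws open and shut (so a half turn about z gives the same grasp; the last joint's range is limited). The gripper opens to 85 mm and grips with 20 to 120 N. Pads are 22 mm wide; open, the fingers measure 114 mm over their backs; the gripper's body (76 mm by 85 mm) begins 54 mm behind the grasp point. The pads swing forward as they close: fully open they stand 13 mm farther back than shut.
Start: joints at [-1.364, 0.313, 0.046, 1.304, 0, 1.431], TCP at [0.195, -0.541, 0.204] pointing down, gripper open.
Joint ranges: [-2.76, 2.76], [-0.86, 1.69], [-1.03, 1.26], [-2.2, 2.34], [-1.47, 1.5], [-3.14, 3.14]. Speed limits (rad/s): [2.57, 2.57, 3.14, 3.14, 3.14, 3.14].

INTERFACE

Orientations are given as a unit quaternion [w, x, y, z].
In Python, from workcell import env gives the robot as it stands.
- The arm moves only by the tool step_arm, never from a script. Its argument "series" is a list of rows, each a list of 3 entries, a list of its own where there are three numbers: the shift along the world's x, y, z in cm, then the turn about the world's z in rad, then the closure in counts, from 0 (fully open) to 255 (shut). A call has 1 to 5 rows; each row is the pose to reach, as a shift and turn from the pose measured when the call began; what a row does not reach only later rows make up. A row lasts 1/8 s, in which the tool goes at most 62.5 mm and 10.7 degrees, less where a joint would pass 70% of its speed; a pose out of reach is approached as far as the arm can. A call with a gripper value outside its range is refused whole. The fingers move at their own pace and stop on an object; "newtons" is the grip in N (left out, the last holds). Time passes only in rows, so rows that repeat a pose let the fingers close. It gives the time, the measured TCP pose, the force and the opening at its end, in the units of the state.
- env.get_state(): the state, without advancing time (a new reading comes with each control period).
- env.read_camera(name): name is "scene" or "top" or "wrist"; returns a dict with "frame" (384x512x3 uint8, red, green, blue), "vertical_fov" (degrees; the focal length in pixels is half the picture's height over the tangent of half this angle, whatever the lens; pixels are square), "cx", "cy" (the principal point, pixels), "dist_coeffs" ([k1, k2, p1, p2, k3] as OpenCV has them; the pictures are not rectified), "camera_from_world" (4x4, takes a point from world to camera coordinates). Camera axes: x right, y down, z forward; pixel columns grow to the right and rows downward; lengths in m; the calibration is good to about 2 mm. A picture is of the moment at which its call begins. There is no depth.
- env.hand_in(): hands the job in, once; it reports no verdict.
The state is a dict: "clock": time; "joint_pos": joint angles; "qvel": joint speeds; "tau": joint torques, N m; "tcp_pos": TCP position; "orientation": TCP orientation; "wrist_force": force on the tool from outside, world axes, zero at the start; "ft_torque": the same for the moment, N m; "finger_gap": finger opening in m.
Only numpy, scipy, OpenCV 4.12 (cv2) and the standard library are available. Lean on these libraries where they do the work, as an engineer would, in place of code of your own. Each camera call takes 0.05 s, during which the arm holds its last target.

TASK

The locked drawer of the counter till comes ajar when a small plate, sunk in a notch somewhere along the raised steel edge above the drawer, is pressed. Starting at the left-hand end of that edge as the robot sees it, run a fingertip lightly along its top until you find the notch, then press the plate in it fully down so that the drawer comes ajar, and take the hand away. Grasp nothing, and do not lift or shift any of the goods lying about.

Things in the scene. Friction and masses are not known exactly. Their poses are not given: they have to be found in the camera images.
- edge: raised steel edge along the top front of the till: a rigid straight bar 420 mm long, 18 mm deep, its flat top 100 mm above the table and 16 mm above the till's top behind it. Origin: left-hand end of the bar (robot's view), on its top face, mid-depth. -y runs along the bar to its right-hand end, +x to the till's back, z up
- edge_right (a point): right-hand end of the same bar, on its top face, mid-depth. The bar has one notch, a gap 44 mm long cut through from front to back, its centre 150 to 270 mm from the left-hand end; elsewhere the top is smooth and level. Where the notch is, is not given: it must be felt or seen
- release (a joint): the plain steel release plate in the notch, filling it (42 mm along the edge, 16 mm deep); its top lies 6 mm below the bar's top at 0 and goes straight down as pressed, to 0.008 m, the stop. It moves against about 4 N and stays where it is left
- drawer (a joint): how far the till's drawer stands out, m: 0 shut and locked; the release plate drives it out towards the robot in proportion, to 0.03 m with the plate fully down
- drawer_front (a point): centre of the drawer's front face (402 mm wide, 68 mm high, below the edge, no handle); the till is a fixed grey steel case 420 mm wide, 300 mm front to back, 84 mm high without the edge
- pad_box: carton 70 x 120 x 50 mm standing on the till's top, at least 100 mm behind the edge; origin at the centre of its underside; leave alone
- oil_filter: white canister, 72 mm across and 85 mm high, standing on the till's top at least 130 mm behind the edge; origin at the centre of its underside; leave alone
- bearing: steel bearing ring, 56 mm across, 16 mm high, lying on the till's top at least 100 mm behind the edge; origin at the centre of its underside; leave alone
- oil_bottle: grey bottle, 68 mm across, 170 mm high, standing on the table left of the till; origin at the centre of its underside; leave alone
- wrench: steel wrench 180 mm long lying on the table before the till; origin on its underside; leave alone
- spark_plug: spark plug 65 mm long, 22 mm thick, lying on the till's top about 80 mm behind the edge; origin underneath its middle; leave alone
- bulb_box: blue carton 60 x 60 x 75 mm on the table right of the till; origin at the centre of its underside; leave alone
- hub_ring: dark steel ring, 120 mm across, 20 mm high, lying on the table right of the till; origin at the centre of its underside; leave alone

How it is judged:
On the way, in this order (a step that is already met when the one before it is completed fails the run):
1. a fingertip touches the raised edge at its left-hand end (within 70 mm of it) (contact force between the fingers and edge above 0.3 N and horizontal distance between the grasp point and edge below 0.07 m), for 0.04 s.
2. a fingertip touches the edge farther along (over 90 mm from the left-hand end), the plate not yet pressed (contact force between the fingers and edge above 0.3 N and horizontal distance between the grasp point and edge above 0.09 m and value of joint release below 0.002 m), for 0.04 s.
3. the plate in the notch is pressed down by a fingertip (value of joint release above 0.0065 m and contact force between the fingers and anything else above 0.3 N), for 0.04 s.
At the end, for the whole second after the job is handed in: the release plate stays pressed at least 6 of its 8 mm, and the drawer stands at least 15 mm out, at rest (value of joint release above 0.006 m and value of joint drawer above 0.015 m and velocity of joint drawer between -0.01 and 0.01 m/s); the robot touches nothing.
It fails at once if any of the goods lying about lifted, carried or shifted by more than 30 mm (distance of any of pad_box, oil_filter, bearing, oil_bottle, wrench, spark_plug, bulb_box, hub_ring from where it was at the start of the episode above 0.03 m).
It fails at once if the edge is pressed with more than 60 N (contact force between the fingers and edge above 60 N).
It also fails if it takes over 64 s, if anything falls off the work surface, if the arm or the gripper's body presses on something with over 40 N, if the wrist force passes 120 N, or if a joint passes its speed limit or range.

## Working session

There is one attempt and no reset: what is moved stays moved. The work goes in short steps, Python scripts to look and compute and a tool call to move; the robot and the scene stay as the last step left them, time stands still between calls to the robot, and variables do not carry over. Pictures are saved under pics/ and viewed, and the job is handed in when it is done.

Besides the shell and the picture viewer there is one more tool, called after ">>>" by a JSON object that holds its "api" and its "payload", one argument or row to a line. step_arm: Moves the arm, as the interface text tells. Its arguments: {"type":"object","properties":{"series":{"type":"array"},"newtons":{"type":"number"}},"required":["series"]}

```bash
mkdir -p pics; ls
python3 - <<'E'
from workcell import env
import cv2,numpy as np
s=env.get_state();print({k:np.round(v,3) for k,v in s.items()},env.grip_depth)
for n in("scene","top"):
    c=env.read_camera(n);cv2.imwrite(f"pics/{n}0.png",c["frame"][:,:,::-1])
    np.save(n,c,allow_pickle=True)
    print(n,c["vertical_fov"],c["cx"],c["cy"],c["dist_coeffs"],np.round(c["camera_from_world"],3))
E
```

```text
pics
{'clock': np.float64(0.0), 'joint_pos': array([-1.364,  0.314,  0.045,  1.304, -0.   ,  1.431]), 'qvel': array([-0.   , -0.001, -0.002,  0.   , -0.001,  0.001]), 'tau': array([ 0.0000e+00, -4.8063e+01,  2.9853e+01,  2.0000e-02, -0.0000e+00,
        0.0000e+00]), 'tcp_pos': array([ 0.195, -0.54 ,  0.203]), 'orientation': array([-0.001,  0.985,  0.173, -0.   ]), 'wrist_force': array([ 0.268,  0.815, -0.681]), 'ft_torque': array([-0.004, -0.058, -0.051]), 'finger_gap': np.float64(0.085)} 0.0187
scene 43.312036813887225 252.01946927759883 192.21084553391776 [-0.18743968  0.          0.          0.          0.        ] [[ 0.778  0.628  0.01  -0.46 ]
 [ 0.349 -0.418 -0.839 -0.108]
 [-0.523  0.656 -0.544  1.692]
 [ 0.     0.     0.     1.   ]]
top 49.107557041921496 255.72913571062426 192.74231603676404 [0.03128239 0.         0.         0.         0.        ] [[-0.12  -0.993  0.003  0.054]
 [-0.962  0.116 -0.249  0.597]
 [ 0.247 -0.032 -0.969  1.091]
 [ 0.     0.     0.     1.   ]]
```

View pics/scene0.png

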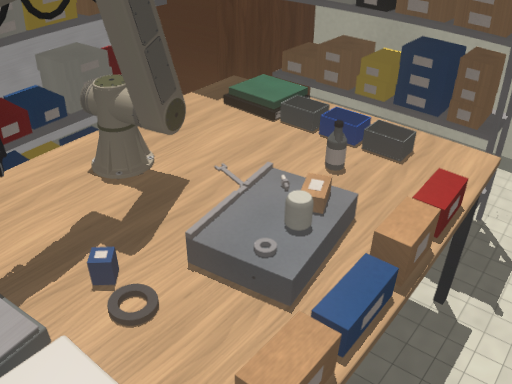

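View pics/top0.png

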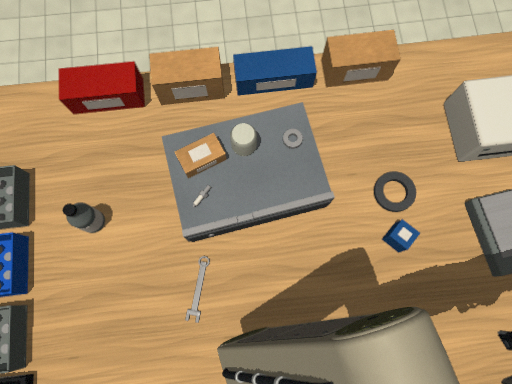

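The scene view shows the till at about (275,225). In the top view the edge runs from about (185,233) to (330,195). I'll enlarge that part.

Run:
```python
import cv2,numpy as np
a=cv2.imread("pics/top0.png")[180:245,170:345];cv2.imwrite("pics/topz.png",cv2.resize(a,None,fx=4.5,fy=4.5,interpolation=cv2.INTER_CUBIC))
a=cv2.imread("pics/scene0.png")[155:275,180:300];a=cv2.convertScaleAbs(a,alpha=1.5)
cv2.imwrite("pics/scenez.png",cv2.resize(a,None,fx=5,fy=5,interpolation=cv2.INTER_CUBIC))
```

```text
(no output)
```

View pics/topz.png

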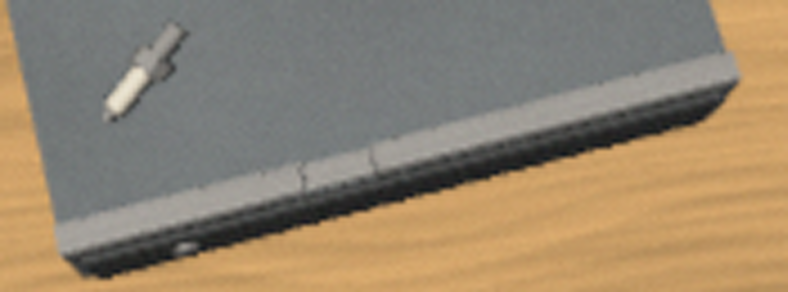

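View pics/scenez.png

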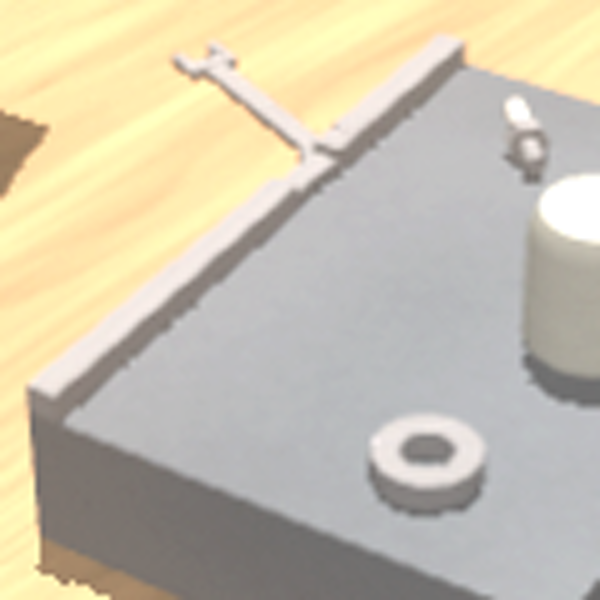

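In the top zoom, the bar's top face runs from its left end (63,238) to its right end (737,67). The notch joints are at about (303,177) and (374,160). The scene view shows the same notch at zoom (320,165). Next I'll cast rays onto z=0.100.

```bash
cat > h.py <<'E'
import cv2,numpy as np
def ray(c,px,z):
    H,W=c["frame"].shape[:2];f=H/2/np.tan(np.radians(c["vertical_fov"])/2)
    K=np.array([[f,0,c["cx"]],[0,f,c["cy"]],[0,0,1]])
    p=cv2.undistortPoints(np.array(px,float).reshape(-1,1,2),K,np.array(c["dist_coeffs"],float)).reshape(-1,2)
    T=np.array(c["camera_from_world"]);R=T[:3,:3];o=-R.T@T[:3,3]
    d=np.c_[p,np.ones(len(p))]@R
    return o+d*((z-o[2])/d[:,2])[:,None]
E
python3 - <<'E'
from h import *
t=np.load("top.npy",allow_pickle=True).item();s=np.load("scene.npy",allow_pickle=True).item()
def zt(u):return (np.array(u)+.5)/4.5-.5+[170,180]
def zs(u):return (np.array(u)+.5)/5-.5+[180,155]
P=ray(t,zt([(61,226),(62,251),(737,56),(739,78),(303,177),(374,160)]),.1);print(P.round(4))
L=P[:2].mean(0);R=P[2:4].mean(0);print("top",L,R,np.linalg.norm(L-R))
d=(R-L)/np.linalg.norm(R-L);print("dir",d,np.arctan2(-d[0]*-1,-d[1]), [(p-L)@d for p in P[4:]],[np.cross(d,p-L)[2] for p in P])
Q=ray(s,zs([(440,37),(465,43),(28,388),(62,398)]),.1)
print("scene",Q.round(4),Q[:2].mean(0),Q[2:].mean(0))
Q=ray(s,zs([(345,140),(295,190)]),.1);print([(p-L)@d for p in Q])
print(ray(t,zt([(110,118),(185,30)]),.095))
E
```

```text
[[ 0.5148  0.1863  0.1   ]
 [ 0.5     0.1869  0.1   ]
 [ 0.5694 -0.2264  0.1   ]
 [ 0.5557 -0.2253  0.1   ]
 [ 0.5269  0.0417  0.1   ]
 [ 0.532  -0.0014  0.1   ]]
top [0.50737558 0.18659309 0.1       ] [ 0.56255664 -0.22581391  0.1       ] 0.4160823041131832
dir [ 0.13262056 -0.99116688  0.        ] 0.13301242431176066 [np.float64(0.1462157806530816), np.float64(0.1895791985802261)] [np.float64(0.0073228984994223425), np.float64(-0.0073228984994223425), np.float64(0.006687035272609623), np.float64(-0.006687035272609616), np.float64(9.546834164719104e-05), np.float64(-0.0004951900704371764)]
scene [[ 0.503   0.1846  0.1   ]
 [ 0.5193  0.1886  0.1   ]
 [ 0.5611 -0.228   0.1   ]
 [ 0.5798 -0.2229  0.1   ]] [0.51114502 0.18658798 0.1       ] [ 0.57044337 -0.22543595  0.1       ]
[np.float64(0.13566527130882697), np.float64(0.19552030069256854)]
[[0.57751847 0.15289223 0.095     ]
 [0.62672119 0.10309824 0.095     ]]
```

>>> {"api": "step_arm", "payload": {
  "series": [
    [[2.5,5.5,0],-0.1,255],
    [[5,11,0],-0.21,255],
    [[7.5,16.5,0],-0.21,255],
    [[10,22,0],-0.21,255],
    [[12.5,27.5,0],-0.21,255]
  ]
}}

```text
clock: 0.72
tcp_pos: [0.3206, -0.2634, 0.2028]
orientation: [-0.001, 0.998, 0.068, 0.0]
wrist_force: [1.8, -0.3, 0.6]
finger_gap: 0.0004
```

>>> {"api": "step_arm", "payload": {
  "series": [
    [[2.5,5.5,0],0,255],
    [[5,11,0],0,255],
    [[7.5,16.5,0],0,255],
    [[10,22,0],0,255],
    [[12.5,27.5,0],0,255]
  ]
}}

```text
clock: 1.35
tcp_pos: [0.446, 0.0136, 0.2028]
orientation: [-0.001, 0.998, 0.068, 0.0]
wrist_force: [0.8, -1.1, -0.2]
finger_gap: -0.0002
```

>>> {"api": "step_arm", "payload": {
  "series": [
    [[2.5,5.5,0],0,255],
    [[5,11,-2],0,255],
    [[6.8,14.5,-5],0,255],
    [[6.8,14.5,-5],0,255],
    [[6.8,14.5,-5],0,255]
  ]
}}

```text
clock: 1.98
tcp_pos: [0.5138, 0.1549, 0.1525]
orientation: [-0.002, 0.997, 0.071, -0.001]
wrist_force: [-0.6, 0.2, 0.5]
finger_gap: -0.0002
```

Run:
```python
from workcell import env
import cv2,numpy as np
for n in("scene","top","wrist"):
    c=env.read_camera(n);cv2.imwrite(f"pics/{n}1.png",c["frame"][:,:,::-1]);np.save(n+"1",c,allow_pickle=True)
s=env.get_state();print({k:np.round(v,4) for k,v in s.items()})
w=cv2.imread("pics/wrist1.png");t=cv2.imread("pics/top1.png")
cv2.imwrite("pics/c1.png",cv2.resize(t[150:260,150:350],None,fx=4,fy=4,interpolation=cv2.INTER_CUBIC))
```

```text
{'clock': np.float64(2.125), 'joint_pos': array([ 0.139 ,  0.2586, -0.1522,  1.1581,  0.0044,  3.1407]), 'qvel': array([-0.0033, -0.003 ,  0.0006, -0.0038,  0.002 , -0.0007]), 'tau': array([ 2.94900e-01, -4.35524e+01,  2.88296e+01, -6.50000e-03,
        2.64000e-02,  6.00000e-04]), 'tcp_pos': array([0.5147, 0.1542, 0.1538]), 'orientation': array([-2.200e-03,  9.976e-01,  6.990e-02,  8.000e-04]), 'wrist_force': array([-0.2305,  0.1909,  0.4375]), 'ft_torque': array([0.0002, 0.001 , 0.0146]), 'finger_gap': np.float64(0.0004)}
```

View pics/wrist1.png

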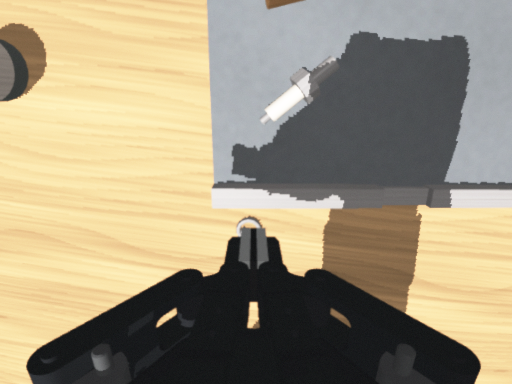

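View pics/scene1.png

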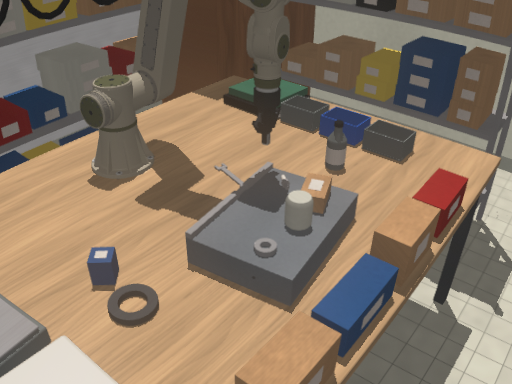

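J6 is almost at its limit (3.1407 of 3.14). I'll turn the hand +90°, which moves j6 to mid-range and puts the 22 mm pad width along the bar. First I'll measure the bar in this sharper wrist view.

Run:
```python
import cv2
a=cv2.imread("pics/wrist1.png")[165:225,195:512];a=cv2.convertScaleAbs(a,alpha=1.6)
cv2.imwrite("pics/wz1.png",cv2.resize(a,None,fx=2.5,fy=5,interpolation=cv2.INTER_CUBIC))
```

```text
(no output)
```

View pics/wz1.png

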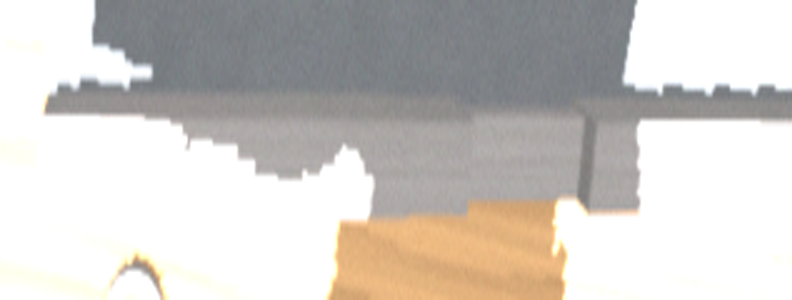

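>>> {"api": "step_arm", "payload": {
  "series": [
    [[0,0,0],0.17,255],
    [[0,0,0],0.34,255],
    [[0,0,0],0.51,255],
    [[0,0,0],0.68,255],
    [[0,0,0],0.85,255]
  ]
}}

```text
clock: 2.75
tcp_pos: [0.5151, 0.1532, 0.155]
orientation: [-0.002, 0.879, 0.477, 0.001]
wrist_force: [-0.6, 0.6, 0.7]
finger_gap: 0.0003
```

In the wrist zoom, the bar's top spans rows 188 to 208. Its left end is at column 213, and the notch runs from column 383 to 433.

Run:
```python
from h import *
w=np.load("wrist1.npy",allow_pickle=True).item()
P=ray(w,[(213,188),(213,208),(383.4,188),(383,208.2),(434,188.5),(433,207.5)],.1);print(P.round(4))
print(np.linalg.norm(P[0]-P[1]),np.linalg.norm(P[2]-P[4]))
L=P[:2].mean(0);print([np.linalg.norm(p[:2]-L[:2]) for p in (P[2:4].mean(0),P[4:].mean(0))])
```

```text
[[ 0.5167  0.1886  0.1   ]
 [ 0.4984  0.1869  0.1   ]
 [ 0.5374  0.0435  0.1   ]
 [ 0.5192  0.0385  0.1   ]
 [ 0.5434 -0.0015  0.1   ]
 [ 0.5262 -0.0066  0.1   ]]
0.01836251545820027 0.04537439747749013
[np.float64(0.14820026208958448), np.float64(0.19374096061684157)]
```

>>> {"api": "step_arm", "payload": {
  "series": [
    [[0,0,0],0.17,255],
    [[0,0,0],0.34,255],
    [[0,0,0],0.51,255],
    [[0,0,0],0.71,255],
    [[0,0,0],0.71,255]
  ]
}}

```text
clock: 3.38
tcp_pos: [0.5154, 0.1523, 0.156]
orientation: [-0.002, 0.66, 0.751, 0.001]
wrist_force: [0.0, 0.7, -0.0]
finger_gap: 0.0001
```

>>> {"api": "step_arm", "payload": {
  "series": [
    [[-0.2,0,-2.5],0,255],
    [[-0.2,0,-4.5],0,255],
    [[-0.2,0,-4.8],0,255],
    [[-0.2,0,-4.8],0,255]
  ]
}}

```text
clock: 3.88
tcp_pos: [0.5137, 0.1521, 0.1087]
orientation: [-0.001, 0.66, 0.751, 0.001]
wrist_force: [0.4, 0.1, 0.5]
finger_gap: 0.0003
```

>>> {"api": "step_arm", "payload": {
  "series": [
    [[-0.1,0,-0.3],0,255],
    [[-0.1,0,-0.5],0,255],
    [[-0.1,0,-0.6],0,255],
    [[-0.1,0,-0.7],0,255]
  ]
}}

```text
clock: 4.38
tcp_pos: [0.5127, 0.1521, 0.1017]
orientation: [-0.001, 0.661, 0.751, 0.001]
wrist_force: [0.3, -0.4, 0.5]
finger_gap: 0.0003
```

>>> {"api": "step_arm", "payload": {
  "series": [
    [[0,0,-0.1],0,255],
    [[0,0,-0.2],0,255],
    [[0,0,-0.3],0,255]
  ]
}}

```text
clock: 4.75
tcp_pos: [0.5127, 0.1522, 0.0986]
orientation: [-0.001, 0.66, 0.751, 0.001]
wrist_force: [0.9, -0.1, 0.5]
finger_gap: 0.0
```

>>> {"api": "step_arm", "payload": {
  "series": [
    [[0,0,-0.1],0,255],
    [[0,0,-0.1],0,255]
  ]
}}

```text
clock: 5.0
tcp_pos: [0.5126, 0.1521, 0.0975]
orientation: [-0.001, 0.66, 0.751, 0.001]
wrist_force: [-0.6, -0.4, -0.8]
finger_gap: -0.0001
```

Run:
```python
from workcell import env
import cv2
for n in("scene","wrist"):
    c=env.read_camera(n);cv2.imwrite(f"pics/{n}2.png",c["frame"][:,:,::-1])
a=cv2.imread("pics/scene2.png")[90:240,190:340]
b=cv2.imread("pics/wrist2.png")
cv2.imwrite("pics/c2.png",cv2.hconcat([cv2.resize(a,(384,384),interpolation=cv2.INTER_CUBIC),b[:,100:500]]))
```

```text
(no output)
```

View pics/c2.png

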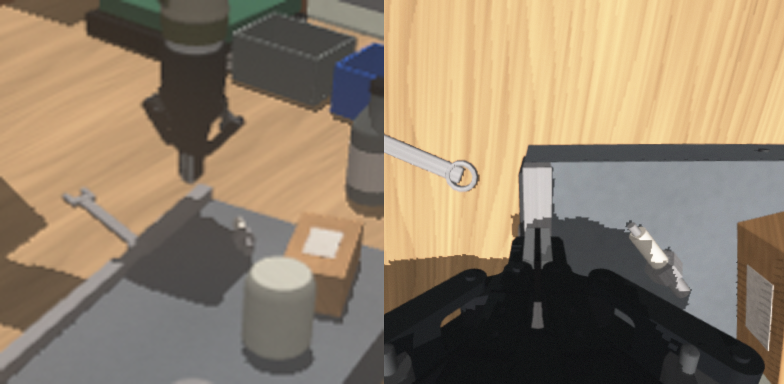

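The fingertip is centred over the bar's left part and is still just above it or barely touching. I'll keep going down in 1 mm steps.

>>> {"api": "step_arm", "payload": {
  "series": [
    [[0,0,-0.1],0,255],
    [[0,0,-0.1],0,255]
  ]
}}

```text
clock: 5.35
tcp_pos: [0.5127, 0.1521, 0.0966]
orientation: [-0.001, 0.661, 0.751, 0.001]
wrist_force: [-0.5, 0.1, 0.1]
finger_gap: -0.0002
```

>>> {"api": "step_arm", "payload": {
  "series": [
    [[0,0,-0.1],0,255],
    [[0,0,-0.1],0,255]
  ]
}}

```text
clock: 5.6
tcp_pos: [0.5126, 0.1521, 0.0954]
orientation: [-0.001, 0.66, 0.751, 0.001]
wrist_force: [0.6, -0.8, -0.3]
finger_gap: -0.0
```

>>> {"api": "step_arm", "payload": {
  "series": [
    [[0,0,-0.1],0,255],
    [[0,0,-0.1],0,255]
  ]
}}

```text
clock: 5.85
tcp_pos: [0.5125, 0.1521, 0.0944]
orientation: [-0.001, 0.66, 0.751, 0.001]
wrist_force: [0.3, -1.0, 0.2]
finger_gap: 0.0001
```

Run:
```python
from workcell import env
import cv2,numpy as np
F=[]
for i in range(3):
  for n in("scene","top"):
    c=env.read_camera(n);cv2.imwrite(f"pics/{n}3.png",c["frame"][:,:,::-1]); s=env.get_state();F.append(np.r_[s["wrist_force"],s["tcp_pos"]])
print(np.mean(F,0).round(4),np.std(F,0).round(4),s["tau"].round(2))
a=cv2.imread("pics/scene3.png")[130:210,230:310]
b=cv2.imread("pics/top3.png")[170:250,160:240]
cv2.imwrite("pics/c3.png",cv2.hconcat([cv2.resize(x,(390,390),interpolation=cv2.INTER_CUBIC) for x in(a,b)]))
```

```text
[-0.4528  0.0199 -0.1116  0.5126  0.1521  0.0944] [0.2092 0.4989 0.6193 0.     0.     0.    ] [-0.000e+00 -4.470e+01  2.757e+01  1.000e-02  1.000e-02  0.000e+00]
```

View pics/c3.png

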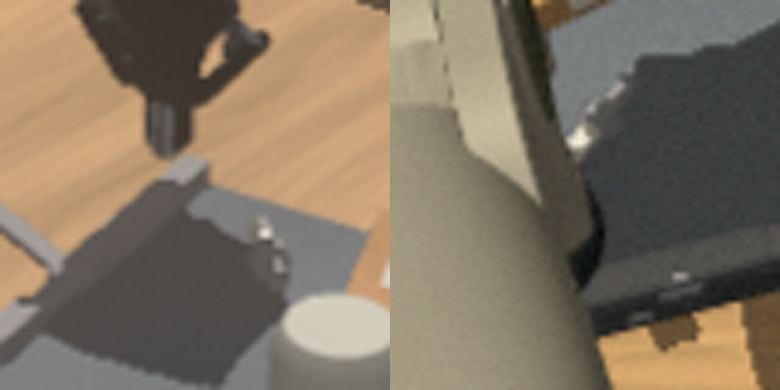

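```bash
python3 - <<'E'
from h import *
c=np.load("scene1.npy",allow_pickle=True).item()
H,W=c["frame"].shape[:2];f=H/2/np.tan(np.radians(c["vertical_fov"])/2)
K=np.array([[f,0,c["cx"]],[0,f,c["cy"]],[0,0,1]]);T=np.array(c["camera_from_world"])
r=cv2.Rodrigues(T[:3,:3])[0]
p=cv2.projectPoints(np.array([[.5126,.1521,.0944],[.5126,.1521,.1044],[.5126,.1521,.114],[.508,.1872,.1],[.5128,.152,.1],[.504,.151,.1],[.522,.153,.1]]),r,T[:3,3],K,np.array(c["dist_coeffs"]))[0].reshape(-1,2)
print(p.round(1)); print(((p-[230,130]+.5)*390/80).round(0))
E
python3 - <<'E'
import cv2
a=cv2.imread("pics/scene3.png")[145:180,245:285];cv2.imwrite("pics/c4.png",cv2.resize(cv2.convertScaleAbs(a,alpha=1.5),None,fx=14,fy=14,interpolation=cv2.INTER_NEAREST))
E
```

```text
[[263.6 168.6]
 [263.7 165.8]
 [263.7 163. ]
 [269.4 162.2]
 [263.7 167.1]
 [261.2 166.3]
 [266.3 167.9]]
[[166. 191.]
 [167. 177.]
 [167. 163.]
 [195. 159.]
 [167. 183.]
 [154. 179.]
 [179. 187.]]
```

View pics/c4.png

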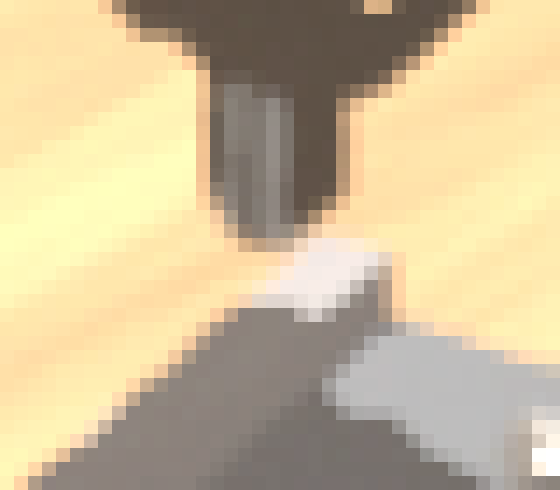

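Run:
```python
from h import *
def proj(c,X):
    H,W=c["frame"].shape[:2];f=H/2/np.tan(np.radians(c["vertical_fov"])/2)
    K=np.array([[f,0,c["cx"]],[0,f,c["cy"]],[0,0,1]]);T=np.array(c["camera_from_world"])
    return cv2.projectPoints(np.array(X,float),cv2.Rodrigues(T[:3,:3])[0],T[:3,3],K,np.array(c["dist_coeffs"]))[0].reshape(-1,2).round(1)
w=np.load("wrist1.npy",allow_pickle=True).item();s=np.load("scene1.npy",allow_pickle=True).item()
for dz in (0,.005,.01,.015,.02,.03): print(dz,proj(w,[[.5147,.1542,.1538+dz]]),proj(s,[[.5147,.1542,.1538+dz]]))
cv2.imwrite("pics/c5.png",np.hstack([cv2.resize(cv2.convertScaleAbs(x[:,:,::-1],alpha=2),(390,390),interpolation=cv2.INTER_NEAREST) for x in(w["frame"][205:285,213:293],s["frame"][100:160,235:295])]))
T=np.array(w["camera_from_world"]);print(-T[:3,:3].T@T[:3,3],T[2])
```

```text
0 [[252.  221.3]] [[265.  151.4]]
0.005 [[252.  224.5]] [[265.1 149.9]]
0.01 [[251.9 227.8]] [[265.1 148.4]]
0.015 [[251.8 231.2]] [[265.2 146.9]]
0.02 [[251.8 234.9]] [[265.2 145.4]]
0.03 [[251.6 242.9]] [[265.3 142.4]]
[0.59085023 0.16347144 0.32432379] [-0.29840027 -0.0378651  -0.95368942  0.4918039 ]
```

View pics/c5.png

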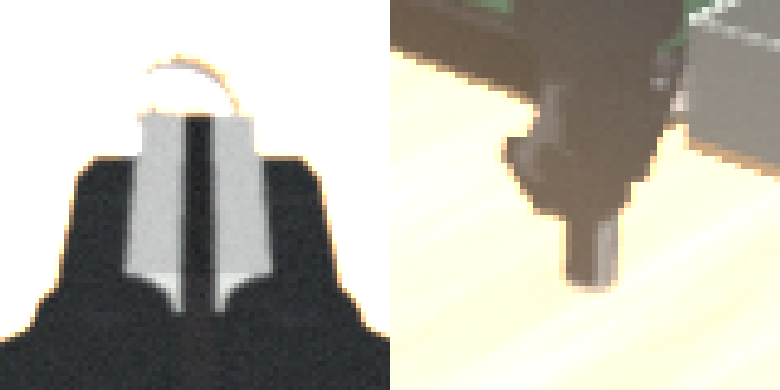

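Both views put the real fingertip about 20 mm above the reported TCP, so contact should come near a reported z of 0.08. I'll keep descending gently.

>>> {"api": "step_arm", "payload": {
  "series": [
    [[0,0,-0.2],0,255],
    [[0,0,-0.4],0,255],
    [[0,0,-0.4],0,255]
  ]
}}

```text
clock: 6.52
tcp_pos: [0.5124, 0.1521, 0.0902]
orientation: [-0.002, 0.66, 0.751, 0.001]
wrist_force: [-0.9, 0.9, 1.1]
finger_gap: 0.0001
```

>>> {"api": "step_arm", "payload": {
  "series": [
    [[0,0,-0.1],0,255],
    [[0,0,-0.2],0,255],
    [[0,0,-0.2],0,255]
  ]
}}

```text
clock: 6.9
tcp_pos: [0.5123, 0.1521, 0.0881]
orientation: [-0.002, 0.66, 0.751, 0.0]
wrist_force: [1.1, -0.9, -0.4]
finger_gap: 0.0001
```

>>> {"api": "step_arm", "payload": {
  "series": [
    [[0,0,-0.1],0,255],
    [[0,0,-0.2],0,255],
    [[0,0,-0.2],0,255]
  ]
}}

```text
clock: 7.28
tcp_pos: [0.5122, 0.1521, 0.086]
orientation: [-0.002, 0.66, 0.751, 0.0]
wrist_force: [-0.3, 0.7, -0.2]
finger_gap: 0.0
```

>>> {"api": "step_arm", "payload": {
  "series": [
    [[0,0,-0.1],0,255],
    [[0,0,-0.2],0,255],
    [[0,0,-0.2],0,255]
  ]
}}

```text
clock: 7.65
tcp_pos: [0.5121, 0.1521, 0.0839]
orientation: [-0.002, 0.661, 0.751, 0.0]
wrist_force: [1.0, 0.1, -0.8]
finger_gap: -0.0
```

>>> {"api": "step_arm", "payload": {
  "series": [
    [[0.05,0,-0.1],0,255],
    [[0.05,0,-0.2],0,255],
    [[0.05,0,-0.2],0,255]
  ]
}}

```text
clock: 8.02
tcp_pos: [0.5125, 0.152, 0.0817]
orientation: [-0.002, 0.661, 0.751, 0.0]
wrist_force: [-0.5, 0.3, -0.9]
finger_gap: 0.0001
```

>>> {"api": "step_arm", "payload": {
  "series": [
    [[0,0,-0.1],0,255],
    [[0,0,-0.1],0,255]
  ]
}}

```text
clock: 8.28
tcp_pos: [0.5124, 0.152, 0.0806]
orientation: [-0.002, 0.661, 0.751, 0.0]
wrist_force: [0.5, 0.6, 0.2]
finger_gap: -0.0001
```

>>> {"api": "step_arm", "payload": {
  "series": [
    [[0,0,-0.1],0,255],
    [[0,0,-0.1],0,255]
  ]
}}

```text
clock: 8.52
tcp_pos: [0.5124, 0.152, 0.0796]
orientation: [-0.002, 0.661, 0.751, 0.0]
wrist_force: [0.4, 0.1, 0.3]
finger_gap: 0.0
```

>>> {"api": "step_arm", "payload": {
  "series": [
    [[0,0,-0.1],0,255],
    [[0,0,-0.1],0,255]
  ]
}}

```text
clock: 8.78
tcp_pos: [0.5123, 0.152, 0.0785]
orientation: [-0.002, 0.661, 0.751, 0.0]
wrist_force: [-0.1, -0.6, 0.2]
finger_gap: -0.0002
```

Run:
```python
from workcell import env
import cv2,numpy as np
c=env.read_camera("scene");w=env.read_camera("wrist")
print(env.get_state()["wrist_force"])
cv2.imwrite("pics/c6.png",np.hstack([cv2.resize(cv2.convertScaleAbs(x[:,:,::-1],alpha=1.5),(390,390),interpolation=cv2.INTER_NEAREST) for x in(c["frame"][140:190,235:285],w["frame"][150:280,180:310])]))
```

```text
[-0.15422547 -0.24158907 -0.14475103]
```

View pics/c6.png

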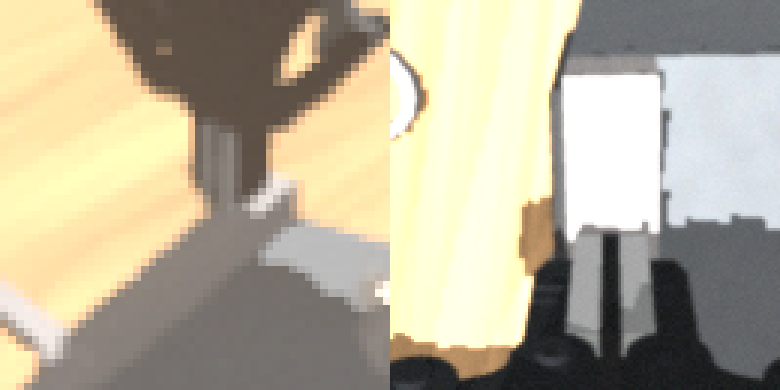

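In both views the tip now sits over the bar and is almost touching it (tip row 167, where contact is expected at 167).

>>> {"api": "step_arm", "payload": {
  "series": [
    [[0,0,-0.1],0,255],
    [[0,0,-0.1],0,255]
  ]
}}

```text
clock: 9.12
tcp_pos: [0.5123, 0.152, 0.0774]
orientation: [-0.002, 0.661, 0.751, -0.0]
wrist_force: [0.6, 0.1, 0.2]
finger_gap: 0.0001
```

>>> {"api": "step_arm", "payload": {
  "series": [
    [[0,0,-0.1],0,255],
    [[0,0,-0.1],0,255]
  ]
}}

```text
clock: 9.38
tcp_pos: [0.5121, 0.152, 0.0763]
orientation: [-0.002, 0.661, 0.751, -0.0]
wrist_force: [-0.1, 0.2, 0.4]
finger_gap: 0.0004
```

>>> {"api": "step_arm", "payload": {
  "series": [
    [[0,0,-0.1],0,255],
    [[0,0,-0.1],0,255]
  ]
}}

```text
clock: 9.62
tcp_pos: [0.5121, 0.152, 0.0752]
orientation: [-0.002, 0.661, 0.751, -0.0]
wrist_force: [-0.2, 0.1, -0.5]
finger_gap: 0.0002
```

>>> {"api": "step_arm", "payload": {
  "series": [
    [[0,0,-0.1],0,255],
    [[0,0,-0.1],0,255]
  ]
}}

```text
clock: 9.88
tcp_pos: [0.512, 0.152, 0.0741]
orientation: [-0.002, 0.66, 0.751, -0.0]
wrist_force: [0.5, -0.1, 0.4]
finger_gap: -0.0002
```

Run:
```python
from workcell import env
import cv2,numpy as np
c=env.read_camera("scene");w=env.read_camera("wrist");s=env.get_state()
print(s["wrist_force"],s["tau"].round(2),s["ft_torque"])
cv2.imwrite("pics/c7.png",np.hstack([cv2.resize(cv2.convertScaleAbs(x[:,:,::-1],alpha=1.5),(390,390),interpolation=cv2.INTER_NEAREST) for x in(c["frame"][140:190,235:285],w["frame"][150:280,180:310])]))
```

```text
[0.12142906 0.55526507 0.5225842 ] [-0.000e+00 -4.506e+01  2.692e+01  3.000e-02  1.000e-02 -0.000e+00] [-0.00660771  0.05373981 -0.01936372]
```

View pics/c7.png

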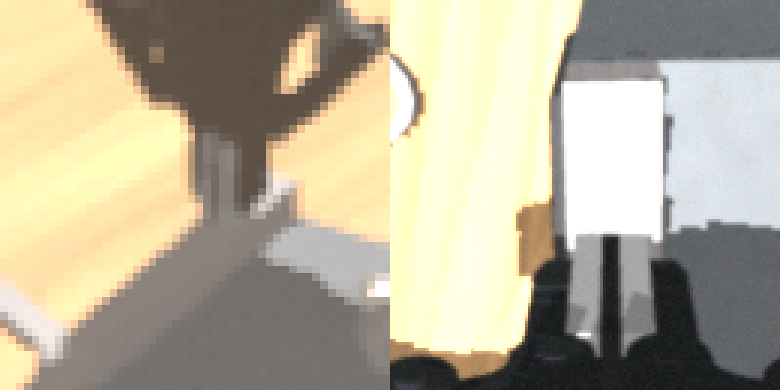

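>>> {"api": "step_arm", "payload": {
  "series": [
    [[0.05,0,-0.1],0,255],
    [[0.05,0,-0.1],0,255]
  ]
}}

```text
clock: 10.22
tcp_pos: [0.5126, 0.152, 0.0731]
orientation: [-0.002, 0.661, 0.751, -0.0]
wrist_force: [-0.3, 0.2, 0.3]
finger_gap: -0.0
```

>>> {"api": "step_arm", "payload": {
  "series": [
    [[0,0,-0.1],0,255],
    [[0,0,-0.1],0,255]
  ]
}}

```text
clock: 10.48
tcp_pos: [0.5127, 0.152, 0.0727]
orientation: [-0.002, 0.661, 0.751, -0.0]
wrist_force: [-1.2, -0.6, 5.0]
finger_gap: -0.0003
```

>>> {"api": "step_arm", "payload": {
  "series": [
    [[0,0,-0.1],0,255],
    [[0,0,-0.1],0,255]
  ]
}}

```text
clock: 10.72
tcp_pos: [0.5127, 0.152, 0.0726]
orientation: [-0.002, 0.66, 0.751, 0.0]
wrist_force: [-2.5, -0.5, 8.6]
finger_gap: -0.0
```

Contact: 5 to 9 N at a reported z of 0.0727, so the bar top reads as 0.0727. Next I'll slide lightly to the right along the bar.

>>> {"api": "step_arm", "payload": {
  "series": [
    [[0.2,-1.4,-0.1],0,255],
    [[0.4,-2.8,-0.1],0,255],
    [[0.6,-4.2,-0.1],0,255],
    [[0.75,-5.5,-0.1],0,255],
    [[0.75,-5.5,-0.1],0,255]
  ]
}}

```text
clock: 11.35
tcp_pos: [0.5215, 0.0966, 0.0727]
orientation: [-0.001, 0.661, 0.751, 0.001]
wrist_force: [0.5, -0.2, 6.9]
finger_gap: -0.0
```

>>> {"api": "step_arm", "payload": {
  "series": [
    [[0.1,-1,-0.1],0,255],
    [[0.2,-2,-0.1],0,255],
    [[0.2,-2,-0.1],0,255]
  ]
}}

```text
clock: 11.72
tcp_pos: [0.5246, 0.0766, 0.0727]
orientation: [-0.0, 0.661, 0.75, 0.002]
wrist_force: [1.3, 1.5, 6.0]
finger_gap: -0.0001
```

>>> {"api": "step_arm", "payload": {
  "series": [
    [[0.1,-1,-0.1],0,255],
    [[0.25,-2,-0.1],0,255],
    [[0.25,-2,-0.1],0,255]
  ]
}}

```text
clock: 12.1
tcp_pos: [0.5282, 0.0566, 0.0727]
orientation: [0.0, 0.661, 0.75, 0.003]
wrist_force: [0.4, 1.1, 4.8]
finger_gap: -0.0002
```

>>> {"api": "step_arm", "payload": {
  "series": [
    [[0,-0.7,-0.1],0,255],
    [[0.05,-1.4,-0.1],0,255],
    [[0.05,-2.1,-0.1],0,255],
    [[0.05,-2.1,-0.1],0,255]
  ]
}}

```text
clock: 12.6
tcp_pos: [0.5297, 0.0358, 0.0725]
orientation: [0.001, 0.661, 0.75, 0.004]
wrist_force: [-0.2, 2.4, 5.9]
finger_gap: 0.0001
```

>>> {"api": "step_arm", "payload": {
  "series": [
    [[0.05,-0.6,-0.15],0,255],
    [[0.1,-1.2,-0.15],0,255],
    [[0.15,-1.7,-0.15],0,255],
    [[0.15,-1.7,-0.15],0,255]
  ]
}}

```text
clock: 13.1
tcp_pos: [0.5311, 0.0183, 0.0707]
orientation: [0.001, 0.661, 0.75, 0.004]
wrist_force: [-0.8, -0.3, 0.5]
finger_gap: 0.0001
```

The tip dropped below the bar top and the force went to zero, so it's in the notch. It's at the expected centre (0.531, 0.018). Next I'll press down.

>>> {"api": "step_arm", "payload": {
  "series": [
    [[0,0,-0.2],0,255],
    [[0,0,-0.4],0,255],
    [[0,0,-0.6],0,255],
    [[0,0,-0.6],0,255]
  ]
}}

```text
clock: 13.6
tcp_pos: [0.531, 0.0183, 0.0646]
orientation: [0.001, 0.661, 0.75, 0.004]
wrist_force: [-0.3, -0.0, 0.8]
finger_gap: -0.0002
```

>>> {"api": "step_arm", "payload": {
  "series": [
    [[0,0,-0.2],0,255],
    [[0,0,-0.4],0,255],
    [[0,0,-0.5],0,255],
    [[0,0,-0.5],0,255]
  ]
}}

```text
clock: 14.1
tcp_pos: [0.531, 0.0183, 0.0593]
orientation: [0.001, 0.661, 0.75, 0.004]
wrist_force: [-0.1, 0.0, 0.7]
finger_gap: -0.0001
```

>>> {"api": "step_arm", "payload": {
  "series": [
    [[0,0,-0.1],0,255],
    [[0,0,-0.2],0,255],
    [[0,0,-0.2],0,255]
  ]
}}

```text
clock: 14.48
tcp_pos: [0.5311, 0.0183, 0.0586]
orientation: [0.001, 0.661, 0.75, 0.004]
wrist_force: [-3.6, 0.6, 12.8]
finger_gap: 0.0002
```

>>> {"api": "step_arm", "payload": {
  "series": [
    [[0,0,-0.15],0,255],
    [[0,0,-0.2],0,255],
    [[0,0,-0.2],0,255]
  ]
}}

```text
clock: 14.85
tcp_pos: [0.5312, 0.0183, 0.0585]
orientation: [0.002, 0.661, 0.75, 0.005]
wrist_force: [-5.8, -0.1, 17.7]
finger_gap: -0.0003
```

Run:
```python
from workcell import env
import cv2,numpy as np
c=env.read_camera("scene");w=env.read_camera("top")
cv2.imwrite("pics/c8.png",np.hstack([cv2.resize(x[:,:,::-1],(390,390),interpolation=cv2.INTER_CUBIC) for x in(c["frame"][140:280,180:320],w["frame"][120:280,170:330])]))
```

```text
(no output)
```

View pics/c8.png

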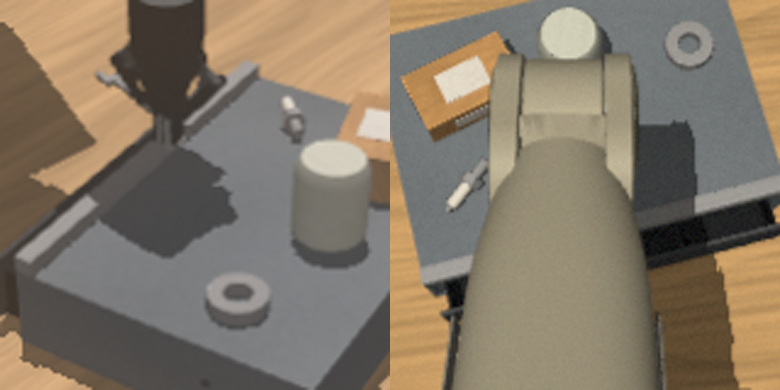

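The plate hit its stop 14 mm below the bar top at 13 to 18 N. Both views show the drawer standing out. I'll lift straight up.

>>> {"api": "step_arm", "payload": {
  "series": [
    [[0,0,1],0,255],
    [[0,0,3],0,255],
    [[0,0,7],0,255],
    [[0,0,12],0,255],
    [[0,0,14],0,255]
  ]
}}

```text
clock: 15.58
tcp_pos: [0.5327, 0.0183, 0.2017]
orientation: [0.003, 0.661, 0.75, 0.006]
wrist_force: [-0.9, 0.7, 0.0]
finger_gap: 0.0002
```

>>> {"api": "step_arm", "payload": {
  "series": [
    [[0,-5,0],0,255],
    [[-3,-10,0],0,255],
    [[-6,-15,0],0,255],
    [[-9,-20,0],0,255],
    [[-12,-24,0],0,255]
  ]
}}

```text
clock: 16.2
tcp_pos: [0.4118, -0.2235, 0.2017]
orientation: [0.004, 0.661, 0.75, 0.006]
wrist_force: [0.3, -0.8, 0.3]
finger_gap: -0.0
```

>>> {"api": "step_arm", "payload": {
  "series": [
    [[-2,-5,0],0,255],
    [[-4,-10,0],0,255],
    [[-6,-14,0],0,255],
    [[-6,-14,0],0,255],
    [[-6,-14,0],0,255]
  ]
}}

```text
clock: 16.82
tcp_pos: [0.3517, -0.3631, 0.2015]
orientation: [0.003, 0.662, 0.75, 0.006]
wrist_force: [-0.1, 0.5, 0.7]
finger_gap: 0.0002
```

Run:
```python
from workcell import env
import cv2,numpy as np
c=env.read_camera("top");s=env.get_state();print(s["qvel"].round(3),s["wrist_force"].round(2))
np.save("top9",c,allow_pickle=True)
o=np.load("top.npy",allow_pickle=True).item()
cv2.imwrite("pics/c9.png",np.vstack([cv2.resize(x[170:260,165:345,::-1],(590,295),interpolation=cv2.INTER_CUBIC) for x in(o["frame"],c["frame"])]))
cv2.imwrite("pics/top9.png",c["frame"][:,:,::-1])
```

```text
[ 0.017 -0.007 -0.004  0.    -0.003 -0.002] [ 0.44  1.29 -0.78]
```

View pics/c9.png

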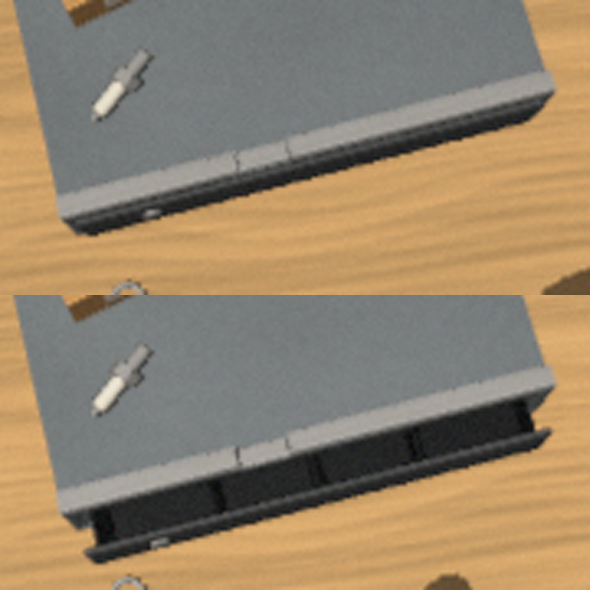

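View pics/top9.png

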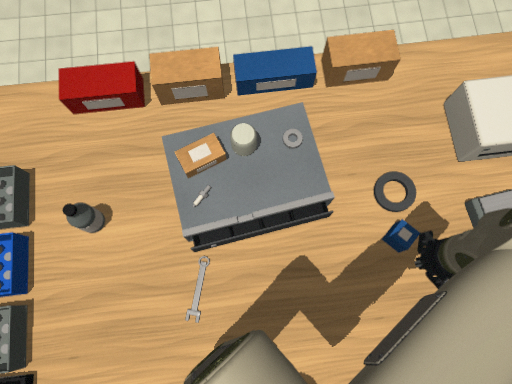

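The drawer stands well out at about (190–330, 210–245), no goods have moved, and the hand is clear in the air. I'll hand in now.

Run:
```python
from workcell import env
print(env.hand_in())
```

```text
the job is handed in; nothing more can be done
None
```

I pressed the release plate fully down, the drawer came ajar, and I handed the job in after about 17 s of the 64 s allowed; no verdict was reported.

- **Search:** With the gripper shut, I touched the bar about 35 mm from its left end and slid right at about 5–9 N. The tip dropped into the notch about 170 mm along, where the pictures had placed it.
- **Press:** I pressed the plate until it stopped, 14 mm below the bar top (6 mm recess plus 8 mm travel), at about 13–18 N. Then I lifted straight up and moved the hand away.
- **Last checks:** In the final top picture the drawer stands out along its whole width, and by eye the goods are where they started. The hand is in free air, with only sensor noise on the wrist force. I did not measure the drawer opening in millimetres.
- **Disagreement:** The shut fingertips sit about 27 mm above the reported TCP. Contact with the 100 mm high bar came at a reported z of 0.073, so I worked from felt contact instead of the reported height.
- **Near-limit:** Early on, the last joint came to within 0.001 rad of its 3.14 limit. I turned the hand 90° to bring it back to mid-range.

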